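# Release the spring stop and slide the cell carrier home

### The job

Press the long release bar beside the track of the cell test station down with a fingertip and, keeping it held down, push the carrier by its side tab along the track, over the sunken stop pin, until the nose rests against the end block. Then let go of the bar and move clear, so that the stop pin springs up in the carrier's window and locks it in. Only touch and push: do not grip, lift or carry anything, and leave the other things where they are.

Things in the scene. Friction and masses are not known exactly. Their poses are not given: they have to be found in the camera images.
- station: Cell test station: dark steel base 15 mm thick, fixed, with a track along its y axis (sliding home is +y). Origin: bench level under the track's centre line; z up. Track floor z = 15 mm; steel guide rails out to |x| = 44.5 mm, top z = 31 mm, their lips hold the carrier's edges down. A grey end block (top z = 52 mm) crosses the track, face at y = +150 mm; two thin brass probes stick out of it over the track.
- carrier: Loose white polymer plate on the track floor, 70 wide (x), 180 long (y), 10 mm thick, axes parallel to the station's, a yellow cell (50 x 128 x 26 mm) fixed on it; about 0.8 kg. Origin: centre of underside. Nose: bar at y = 70 to 90 mm; open window behind it at y = 46 to 70, |x| < 22 mm. Home (nose at end block): origin at station y = 60 mm; it starts 55 to 110 mm short. Slippery: about 1 to 4 N to push.
- tab_face (a point): Centre of the rear (-y) face of the carrier's push tab, an upright white plate 12 mm thick that sticks out sideways over the release bar (carrier x = -25 to -88 mm), lower edge 34 mm and upper edge 52 mm above the bench. In the carrier's frame the point is at x = -68, y = -26, z = 28 mm. Push here towards the station's +y.
- bar_top (a point): Top centre of the aluminium release bar, a flat level strip 40 mm wide (x) and 180 mm long (y) beside the track on its -x side; top 27 mm above the bench when up. The point is at station x = -68, y = -40 mm and goes straight down with the bar. A fingertip can press anywhere on it and slide along it.
- stop_top (a point): Top centre of the stop pin, an aluminium block 24 mm (x) by 10 mm (y) standing 7 mm out of the track floor at station x = 0, y = 118 mm. One piece with the release bar, it sinks with it. While up it blocks the carrier's nose (carrier origin then at station y = 23 mm). With the carrier home it stands in the window.
- plunger (a joint): Travel of release bar and stop pin: 0 up, 0.013 m fully down on a hard stop. Spring return: 2.4 N at the start, 3.7 N fully down. The pin is below the track floor from 0.007 m on.
- thumb_nut: Bystander, leave alone: brass thumb nut, 22 mm across and 22 mm high, standing on the station's base beyond the track; origin under its centre.
- spare_block: Bystander, leave alone: grey plastic block 30 x 45 x 22 mm on the station's base beyond the track; origin under its centre.
- screwdriver: Bystander, leave alone: screwdriver 180 mm long lying on the bench in front of the release bar (-x side), about 25 mm high; along its own x, handle to -x.
- jar: Bystander, leave alone: small jar, 48 mm across, 60 mm high, standing behind the loading end of the track; origin under its centre.
- tape: Bystander, leave alone: tape roll lying flat, 80 mm across, 24 mm high; origin under its centre.
- mug: Bystander, leave alone: mug, 80 mm across, 95 mm high; origin under its centre.
- spare_cell: Bystander, leave alone: loose yellow cell 70 x 160 x 26 mm lying on the bench; origin under its centre.

How it is judged:
On the way, in this order (a step that is already met when the one before it is completed fails the run):
1. A finger holds the release bar down while the carrier is still short of the stop pin (value of joint plunger above 0.005 m and contact force between the fingers and plunger above 0.5 N and y of carrier in the frame of station below 0.026 m), for 0.05 s.
2. With a finger still holding the bar down, the carrier's nose slides over the sunken pin (value of joint plunger above 0.006 m and contact force between the fingers and plunger above 0.5 N and y of carrier in the frame of station between 0.03 and 0.052 m), for 0.05 s.
At the end, for the whole second after the job is handed in: The carrier lies flat on the track with its nose within 4 mm of the end block, at rest, and the stop pin has sprung fully up (within 1.5 mm) in its window (y of carrier in the frame of station between 0.056 and 0.064 m and value of joint plunger below 0.0015 m and angle between carrier's own z axis and vertical below 0.05 rad and height (world z) of carrier below 0.019 m and linear speed of carrier below 0.01 m/s); the robot touches nothing.
It fails at once if The carrier is lifted or tipped (by 6 mm or 0.1 rad) (height (world z) of carrier above 0.021 m or angle between carrier's own z axis and vertical above 0.1 rad).
It fails at once if Another thing is moved by more than 20 mm (distance of any of thumb_nut, spare_block, screwdriver, jar, tape, mug, spare_cell from where it was at the start of the episode above 0.02 m).
It also fails if it takes over 35 s, if anything falls off the work surface, if the arm or the gripper's body presses on something with over 40 N, if the wrist force passes 120 N, or if a joint passes its speed limit or range.

### The arm

A 6-joint arm with a two-finger parallel gripper is mounted at the origin on the work surface. World frame = base frame: x ahead of the robot, y to its left, z up, the work surface at z = 0. Lengths are in m, angles in rad, forces in N, time in s.
With the tool pointing down it reaches from about 0.325 to 0.775 m from the base axis. Payload 5.5 kg.
Tool frame: the origin (TCP) lies on the front face of the gripper's body, between the roots of the fingers; the fingertips stand 73 mm ahead of it and the grasp point (between the pads) lies 54 mm ahead of it; z points along the fingers, y is the direction in which the jaws open and shut (so a half turn about z gives the same grasp; the last joint's range is limited). The gripper opens to 85 mm and grips with 20 to 120 N. Pads are 22 mm wide; open, the fingers measure 114 mm over their backs; the gripper's body (76 mm by 85 mm) begins 54 mm behind the grasp point. The pads swing forward as they close: fully open they stand 13 mm farther back than shut.
Start: joints at [1.245, 0.091, 1.231, -0, 1.82, -0.057], TCP at [0.159, 0.578, 0.304] pointing down, gripper open.
Joint ranges: [-2.87, 2.87], [-0.86, 2.18], [0.17, 2.46], [-1.51, 4.65], [0.06, 2.69], [-2.65, 2.65]. Speed limits (rad/s): [2.57, 2.57, 3.01, 3.14, 3.14, 3.14].

### API

Orientations are given as a rotation vector (axis times angle).
In Python, from cell import sensors, camera, camera_info, robot, finder gives the robot as it stands. The module is installed in compiled form; this text tells all that it offers.
- The arm moves only by the tool drive_tool, never from a script. Its argument "rows" is a list of rows, each a list of 5 numbers: the shift along the tool's x, y, z in mm, then the turn about the tool's z in rad, then the finger opening in mm, from 0 to 85.4. In form: [[x, y, z, roll, jaw], ...]. A call has 1 to 10 rows; each row is the pose to reach, as a shift and turn from the pose commanded when the call began, along the tool's axes at that moment; what a row does not reach only later rows make up. A row lasts 1/12 s, in which the tool goes at most 41.7 mm and 7.16 degrees, less where a joint would pass 70% of its speed; a pose out of reach is approached as far as the arm can. A call with a gripper value outside its range is refused whole. The fingers move at their own pace and stop on an object; "force" is the grip in N (left out, the last holds). Time passes only in rows, so rows that repeat a pose let the fingers close. It gives the time, the measured TCP pose, the force and the opening at its end, in the units of the state.
- sensors.get_state(): the state, without advancing time (a new reading comes with each control period).
- camera(name): name is "scene" or "top" or "wrist"; returns the picture (384x512x3 uint8, red, green, blue); there is no depth.
- camera_info(name): a dict with "fov_y" (degrees; the focal length in pixels is half the picture's height over the tangent of half this angle, whatever the lens; pixels are square), "cx", "cy" (the principal point, pixels), "R" (3x3) and "t" (3): a world point X has camera coordinates R X + t. Camera axes: x right, y down, z forward; pixel columns grow to the right and rows downward; lengths in m; the calibration is good to about 2 mm. A picture is of the moment at which its call begins: read the wrist's pose just before it. camera_info takes no time and is no camera call; for the wrist camera it gives the pose at the moment of the call.
- robot.finish_job(): hands the job in, once; it reports no verdict.
Trained networks look in the newest picture that a camera, given by its name, has taken for a name from the list of things; names that differ only in an ending like _2 or _b are one class to them, and where a whole thing is asked for, a point or a joint stands for the part that bears it (a point fixed in the world has none). Each returns a list of dicts, best first, with "score" (0 to 1); they miss things now and then, are a little off and sometimes report something else, mostly with a low value. They report only what shows in the picture. A call takes as long as a camera call.
- finder.cut_out(label, camera): "pixels" (384x512 bool, what is visible of it) and "at" ([row, column] in pixels, amid what is visible of it).
The state is a dict: "time_s": time; "joint_pos": joint angles; "dq": joint speeds; "effort": joint torques, N m; "tcp_pos": TCP position; "eef_rot": TCP orientation; "wrist_force": force on the tool from outside, world axes, zero at the start; "wrist_torque": the same for the moment, N m; "gripper_width": finger opening in m.
Only numpy, scipy, OpenCV 4.12 (cv2) and the standard library are available. Lean on these libraries where they do the work, as an engineer would, in place of code of your own. Each camera call takes 0.05 s, during which the arm holds its last target. There are 200 camera calls.

## Working session

There is one attempt and no reset: what is moved stays moved. The work goes in short steps, Python scripts to look and compute and a tool call to move; the robot and the scene stay as the last step left them, time stands still between calls to the robot, and variables do not carry over. Pictures are saved under pics/ and viewed, about 8 in all and at most 12, crops included, and the job is handed in when it is done.

Besides the shell and the picture viewer there is one more tool, called after "Call:" as name(argument=value, ...) on one line, values as JSON. drive_tool: Moves the arm, as the interface text tells. Its arguments: {"type":"object","properties":{"rows":{"type":"array"},"force":{"type":"number"}},"required":["rows"]}

```bash
mkdir -p pics; python3 - <<'E'
from cell import *
import cv2,numpy as np
s=sensors.get_state();print({k:np.round(v,3).tolist() for k,v in s.items()})
ims=[]
for c in("scene","top"):
    im=camera(c);i=camera_info(c);print(c,i['fov_y'],i['cx'],i['cy'],np.round(i['R'],4).tolist(),np.round(i['t'],4).tolist())
    cv2.imwrite(f'pics/{c}.png',im[:,:,::-1])
    for l in("station","carrier","bar_top","tab_face","stop_top"):
        try:
            r=finder.cut_out(l,c)
            for d in r[:2]:print(c,l,d['score'],d['at'],d['pixels'].sum())
        except Exception as e:print(l,e)
E
```

```text
{'time_s': 0.0, 'joint_pos': [1.245, 0.092, 1.232, 0.0, 1.82, -0.057], 'dq': [0.001, 0.001, 0.002, -0.001, -0.002, -0.001], 'effort': [0.001, -45.873, -41.803, 0.0, 0.012, 0.0], 'tcp_pos': [0.159, 0.578, 0.303], 'eef_rot': [-0.421, -3.113, 0.003], 'wrist_force': [-0.099, -0.534, -0.519], 'wrist_torque': [-0.05, -0.026, 0.059], 'gripper_width': 0.086}
scene 53.38437927332292 249.8800953566608 188.4331203028628 [[-0.0938, 0.9954, 0.0183], [0.7409, 0.082, -0.6666], [-0.6651, -0.049, -0.7452]] [0.0448, -0.4076, 1.5031]
scene station 0.61 [203.6, 222.7] 5549
scene carrier 0.7 [188.5, 204.4] 1139
scene tab_face 0.84 [188.7, 206.5] 1078
scene tab_face 0.39 [178.2, 197.8] 510
scene stop_top 0.94 [172.7, 204.7] 566
top 45.05298331378612 254.63311721634173 184.89133706691118 [[-0.0243, -0.9994, -0.0236], [-0.9951, 0.0264, -0.0949], [0.0955, 0.0212, -0.9952]] [0.0294, 0.601, 1.3584]
top station 0.66 [177.2, 278.3] 6006
top carrier 0.65 [187.0, 294.5] 1228
top carrier 0.46 [157.7, 303.3] 42
top bar_top 0.74 [205.5, 298.5] 834
top bar_top 0.74 [187.1, 291.7] 1144
top tab_face 0.88 [184.5, 297.2] 1163
top stop_top 0.19 [185.7, 295.2] 1202
```

```bash
python3 - <<'E'
import cv2,numpy as np
a=cv2.imread('pics/top.png')[90:290,170:400];b=cv2.imread('pics/scene.png')[100:300,120:350]
o=np.hstack([cv2.resize(x,None,fx=1.73,fy=1.73*1.0,interpolation=cv2.INTER_CUBIC) for x in(a,b)])
cv2.imwrite('pics/a1.png',o);
cv2.imwrite('pics/a0.png',np.vstack([cv2.resize(cv2.imread('pics/top.png'),(512,384))]))
E
```

```text
(no output)
```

View pics/a1.png

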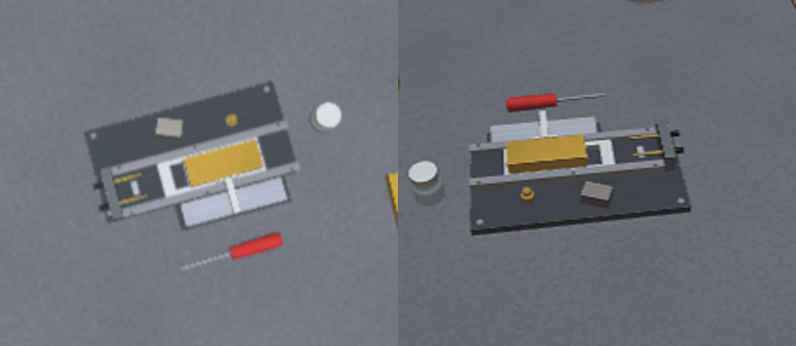

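View pics/a0.png

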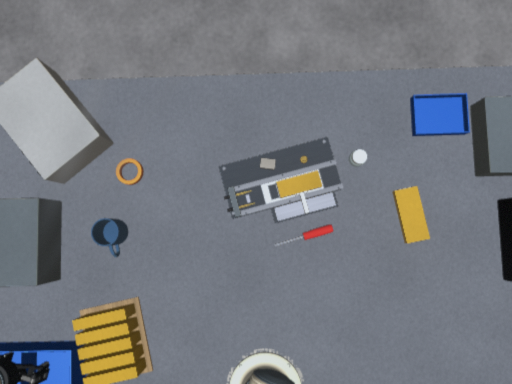

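The top view shows the station amid the picture, near pixel (280,177). The end block is to the left at about (234,200), the release bar is on the robot's side at about (303,207), and the tab crosses it near (305,203). The screwdriver lies below at about (305,238). Next I'll get a rough pose, then take a closer look with the wrist camera.

```bash
cat > h.py <<'E'
import numpy as np,cv2
from cell import camera_info
def K(c):
    i=camera_info(c);f=192/np.tan(np.radians(i['fov_y']/2));return f,i
def ray(c,uv,z,ki=None):
    f,i=ki or K(c);R=np.array(i['R']);t=np.array(i['t']);o=-R.T@t
    uv=np.atleast_2d(uv);d=np.c_[(uv[:,0]-i['cx'])/f,(uv[:,1]-i['cy'])/f,np.ones(len(uv))]@R
    return o+d*((z-o[2])/d[:,2])[:,None]
def proj(c,X,ki=None):
    f,i=ki or K(c);p=np.atleast_2d(X)@np.array(i['R']).T+i['t'];return p[:,:2]/p[:,2:]*f+[i['cx'],i['cy']]
E
python3 - <<'E'
from h import *
im=cv2.imread('pics/top.png').astype(int);b,g,r=im[...,0],im[...,1],im[...,2]
m=np.zeros(b.shape,np.uint8);m[185:225,265:345]=1
m&=((b-r>12)&(b>140)).astype(np.uint8)
rc=cv2.minAreaRect(np.argwhere(m)[:,::-1].astype(np.float32));box=cv2.boxPoints(rc);print(m.sum(),rc,box)
X=ray('top',box,.027);print(X);c=X[:,:2].mean(0)
e=[X[(k+1)%4]-X[k] for k in range(4)];print([np.linalg.norm(v) for v in e])
y=max(e,key=np.linalg.norm)[:2];y/=np.linalg.norm(y);y*=np.sign(y[1]);x=np.array([y[1],-y[0]])
O=c+.068*x+.04*y;print('center',c,'ydir',y,'origin',O,'yaw',np.degrees(np.arctan2(-y[0],y[1])))
# white tab pixels
w=np.zeros_like(m);w[185:225,290:320]=1;w&=((r>185)&(abs(b-r)<14)).astype(np.uint8);p=np.argwhere(w)[:,::-1];T=ray('top',p,.052)[:,:2]-O
print('tab station xy',np.percentile(T@x,[2,50,98]),np.percentile(T@y,[2,50,98]))
E
```

```text
1248 ((304.0, 202.5), (35.0, 78.0), 90.0) [[265. 185.]
 [343. 185.]
 [343. 220.]
 [265. 220.]]
[[ 0.60061288 -0.01689976  0.027     ]
 [ 0.59442952 -0.24978214  0.027     ]
 [ 0.49022522 -0.24536668  0.027     ]
 [ 0.49595096 -0.01413348  0.027     ]]
[np.float64(0.23296445678374325), np.float64(0.10429779804611365), np.float64(0.2313040757631325), np.float64(0.10469847004315407)]
center [ 0.54530464 -0.13154551] ydir [0.02654209 0.9996477 ] origin [ 0.61434237 -0.09336447] yaw -1.5209280849299869
tab station xy [-0.0944815  -0.05788261 -0.02697862] [-0.07803444 -0.04094003 -0.00318284]
```

```bash
python3 - <<'E'
from h import *
box=np.array([[180,209],[284,178],[290,197],[184,227.]])/1.73+[170,90]
X=ray('top',box,.027);print(X);c=X[:,:2].mean(0)
y=(X[0]-X[1]+X[3]-X[2])[:2];print(np.linalg.norm(y)/2);y/=np.linalg.norm(y);x=np.array([y[1],-y[0]])
O=c+.068*x+.04*y;print('center',c,'ydir',y,'origin',O,'yaw',np.degrees(np.arctan2(-y[0],y[1])))
t=ray('top',np.array([[226,180],[237,213.]])/1.73+[170,90],.052)[:,:2]-O;print('tab',t@x,t@y)
from cell import sensors
from scipy.spatial.transform import Rotation as R
s=sensors.get_state();M=R.from_rotvec(s['eef_rot']).as_matrix();print(M.round(3))
tgt=np.r_[O-.068*x-.04*y,.30];print('tool shift to bar centre mm',M.T@(tgt-s['tcp_pos'])*1000)
i=camera_info('wrist');Rw=np.array(i['R']);o=-Rw.T@i['t'];print('wristcam in tool',M.T@(o-s['tcp_pos']),'axes',(Rw@M).round(2),i['fov_y'])
E
```

```text
[[ 0.52260887 -0.04181821  0.027     ]
 [ 0.57149433 -0.22252862  0.027     ]
 [ 0.53846199 -0.23148089  0.027     ]
 [ 0.4915136  -0.04781623  0.027     ]]
0.18838346257425298
center [ 0.5310197  -0.13591099] ydir [-0.25435842  0.96711002] origin [ 0.58660884 -0.07993021] yaw 14.735571968374568
tab [-0.02758147 -0.08630141] [-0.03487167 -0.03664442]
[[-0.964  0.266  0.   ]
 [ 0.266  0.964  0.   ]
 [ 0.     0.    -1.   ]]
tool shift to bar centre mm [-548.03488825 -590.03356839    3.86767017]
wristcam in tool [ 0.07348442  0.00059352 -0.07052121] axes [[-0.    1.   -0.  ]
 [-0.96 -0.   -0.29]
 [-0.29 -0.    0.96]] 71.6614228534316
```

Call:
drive_tool(rows=[[-548, -590, 0, -0.526, 0], [-548, -590, 0, -0.526, 0], [-548, -590, 0, -0.526, 0], [-548, -590, 0, -0.526, 0], [-548, -590, 0, -0.526, 0], [-548, -590, 0, -0.526, 0], [-548, -590, 0, -0.526, 0], [-548, -590, 0, -0.526, 0], [-548, -590, 0, -0.526, 0], [-548, -590, 0, -0.526, 0]], force=20)

```text
time_s: 1.43
tcp_pos: [0.3502, 0.2104, 0.3043]
eef_rot: [-0.403, 3.114, 0.001]
wrist_force: [0.7, 1.1, -0.1]
gripper_width: -0.0002
```

Call:
drive_tool(rows=[[-87, -381, 0, 0, 0], [-87, -381, 0, 0, 0], [-87, -381, 0, 0, 0], [-87, -381, 0, 0, 0], [-87, -381, 0, 0, 0], [-87, -381, 0, 0, 0], [-87, -381, 0, 0, 0], [-87, -381, 40, 0, 0], [-87, -381, 40, 0, 0], [-87, -381, 40, 0, 0]])

```text
time_s: 2.27
tcp_pos: [0.5316, -0.1376, 0.2617]
eef_rot: [0.399, -3.114, 0.0]
wrist_force: [0.2, -0.1, -0.5]
gripper_width: -0.0001
```

```bash
python3 - <<'E'
from h import *
from cell import *
import pickle
s=sensors.get_state();print(s['tcp_pos'],s['eef_rot'],s['time_s']);k=K('wrist');pickle.dump((k,s),open('w1.pkl','wb'))
im=camera('wrist');cv2.imwrite('pics/w1.png',im[:,:,::-1])
o=cv2.resize(im[:,:,::-1],None,fx=1.56,fy=1.56,interpolation=cv2.INTER_CUBIC)
O=np.array([0.5866,-.0799]);y=np.array([-.2544,.9671]);x=np.array([y[1],-y[0]])
for a,b,z in[(-.088,-.13,.027),(-.048,-.13,.027),(-.048,.05,.027),(-.088,.05,.027),(-.0445,.15,.031),(.0445,.15,.031)]:
    p=proj('wrist',np.r_[O+a*x+b*y,z],k)[0]*1.56;cv2.circle(o,tuple(int(v) for v in p),3,(0,0,255),1)
cv2.imwrite('pics/w1b.png',o)
E
```

```text
[ 0.53159008 -0.1376032   0.26166129] [ 3.98544260e-01 -3.11435313e+00  3.64422245e-04] 2.2667
```

View pics/w1b.png

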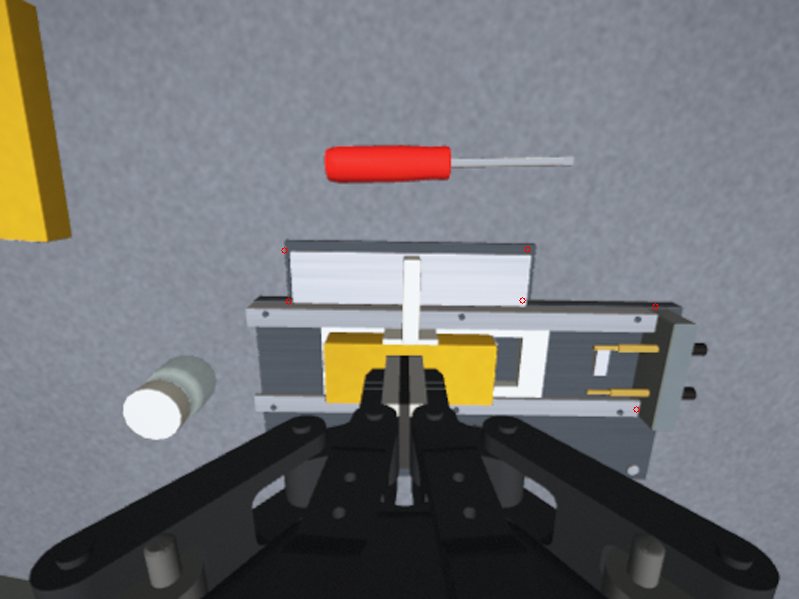

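The wrist view shows the bar at (290,251)-(531,304), the tab's rear edge at column ~403, the pin at (601,362), and the end block's face at ~(655,320). All these are in the enlarged picture. The carrier sits well short of the pin.

```bash
python3 - <<'E'
from h import *
import pickle
from scipy.spatial.transform import Rotation as R
k,s=pickle.load(open('w1.pkl','rb'));M=R.from_rotvec(s['eef_rot']).as_matrix();tc=s['tcp_pos']
f=lambda n,uv,z:print(n,((ray('wrist',np.array(uv)/1.56,z,k)-tc)@M*1000).round(1).tolist())
f('bar corners',[[290,251],[531,253.5],[525,305],[290,303]],.027)
f('tab top rear/front outer, rear inner',[[403.5,257],[420,257],[403.5,340]],.052)
f('rail ends',[[247,310],[247,326]],.031)
f('stop top',[[601,362]],.022);f('nose',[[546,365]],.025);f('block face on rail',[[656,317]],.031);f('tape',[[150,410]],.06)
E
```

```text
bar corners [[18.7, -84.1, 234.7], [16.8, 95.0, 234.7], [-23.4, 93.9, 234.6], [-21.7, -87.3, 234.6]]
tab top rear/front outer, rear inner [[19.0, 0.2, 209.7], [19.0, 11.5, 209.7], [-42.1, 0.2, 209.6]]
rail ends [[-26.0, -119.5, 230.6], [-39.0, -120.9, 230.6]]
stop top [[-73.9, 161.7, 239.5]]
nose [[-75.1, 115.8, 236.5]]
block face on rail [[-31.8, 194.1, 230.6]]
tape [[-94.8, -188.8, 201.5]]
```

Call:
drive_tool(rows=[[-2, -38, 0, 0, 0], [-2, -38, 40, 0, 0], [-2, -38, 80, 0, 0], [-2, -38, 115, 0, 0], [-2, -38, 140, 0, 0], [-2, -38, 150, 0, 0], [-2, -38, 150, 0, 0], [-2, -38, 150, 0, 0], [-2, -38, 150, 0, 0]])

```text
time_s: 3.07
tcp_pos: [0.5439, -0.1706, 0.1169]
eef_rot: [-0.403, 3.112, -0.003]
wrist_force: [-0.1, 0.0, 0.2]
gripper_width: -0.0002
```

```bash
python3 - <<'E'
from h import *
from cell import *
s=sensors.get_state();print(s['tcp_pos'],s['wrist_force'])
im=camera('wrist')[:,:,::-1];cv2.imwrite('pics/w2.png',im);cv2.imwrite('pics/w2b.png',cv2.resize(im,None,fx=1.4,fy=1.4))
E
```

```text
[ 0.54385702 -0.17062176  0.11688258] [-0.13914764  0.02529699  0.16879964]
```

View pics/w2b.png

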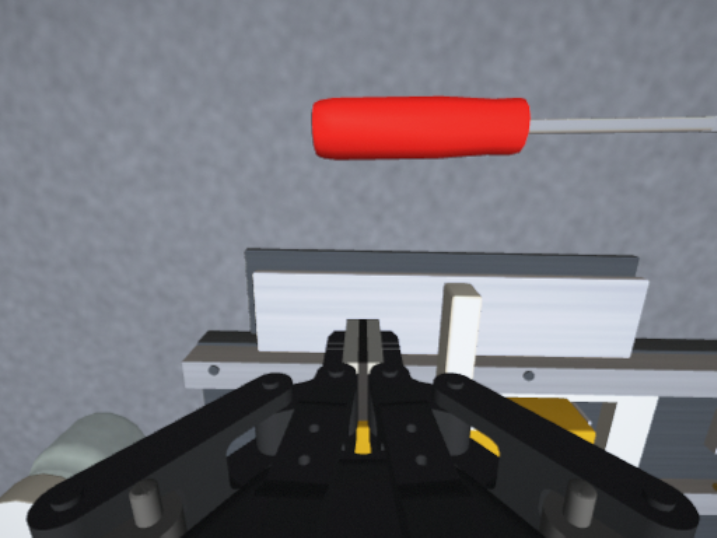

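Call:
drive_tool(rows=[[0, 0, 8, 0, 0], [0, 0, 14, 0, 0], [0, 0, 18, 0, 0], [0, 0, 21, 0, 0], [0, 0, 21, 0, 0]])

```text
time_s: 3.53
tcp_pos: [0.5429, -0.1704, 0.0927]
eef_rot: [-0.403, 3.115, -0.0]
wrist_force: [1.4, -0.4, 2.8]
gripper_width: -0.0002
```

Call:
drive_tool(rows=[[0, 0, 2, 0, 0], [0, 0, 4, 0, 0], [0, 0, 4, 0, 0], [0, 0, 4, 0, 0]])

```text
time_s: 3.87
tcp_pos: [0.5428, -0.1704, 0.0891]
eef_rot: [-0.403, 3.115, -0.0]
wrist_force: [1.3, -0.7, 3.0]
gripper_width: 0.0003
```

```bash
python3 - <<'E'
from h import *
from cell import *
s=sensors.get_state();print(s['tcp_pos'],s['wrist_force'])
im=camera('wrist')[:,:,::-1];cv2.imwrite('pics/w3.png',im);cv2.imwrite('pics/w3b.png',cv2.resize(im,None,fx=1.4,fy=1.4))
E
```

```text
[ 0.54282761 -0.17038777  0.08914352] [ 1.25732965 -0.71490303  2.96655405]
```

View pics/w3b.png

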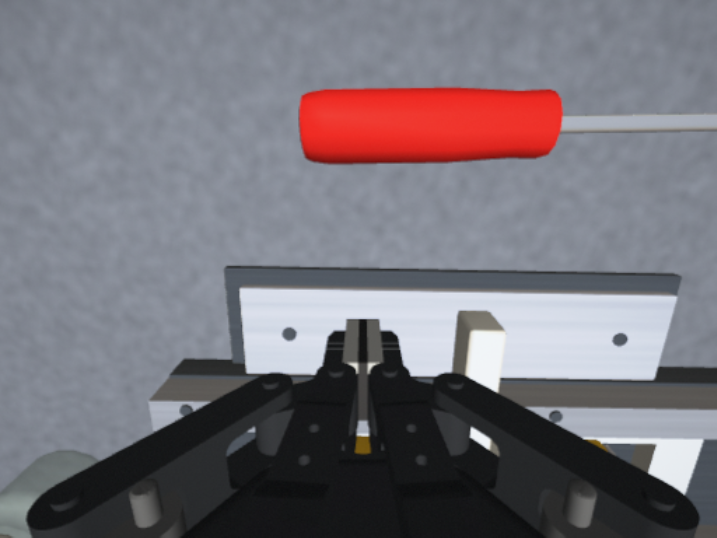

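The bar is down: its screw heads show and force is about 3 N. Next I push forward gently.

Call:
drive_tool(rows=[[0, 6, 0, 0, 0], [0, 12, 0, 0, 0], [0, 17, 0, 0, 0], [0, 22, 0, 0, 0], [0, 27, 0, 0, 0], [0, 32, 0, 0, 0], [0, 37, 0, 0, 0], [0, 42, 0, 0, 0], [0, 46, 0, 0, 0], [0, 50, 0, 0, 0]])

```text
time_s: 4.75
tcp_pos: [0.53, -0.122, 0.0891]
eef_rot: [-0.403, 3.115, -0.003]
wrist_force: [2.7, -5.6, 2.3]
gripper_width: 0.0001
```

```bash
python3 - <<'E'
from h import *
from cell import *
s=sensors.get_state();print(s['tcp_pos'],s['wrist_force'])
im=camera('wrist')[:,:,::-1];cv2.imwrite('pics/w4.png',im);cv2.imwrite('pics/w4b.png',cv2.resize(im,None,fx=1.4,fy=1.4))
E
```

```text
[ 0.52999466 -0.12201833  0.08914514] [ 2.67003493 -5.58019722  2.34318304]
```

View pics/w4b.png

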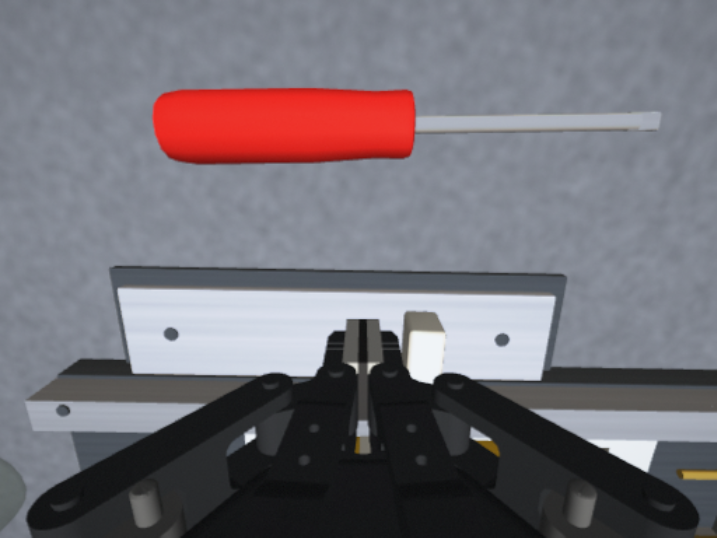

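Call:
drive_tool(rows=[[0, 4, 0, 0, 0], [0, 8, 0, 0, 0], [0, 12, 0, 0, 0], [0, 16, 0, 0, 0], [0, 20, 0, 0, 0], [0, 24, 0, 0, 0], [0, 28, 0, 0, 0], [0, 32, 0, 0, 0], [0, 36, 0, 0, 0], [0, 39, 0, 0, 0]])

```text
time_s: 5.63
tcp_pos: [0.5202, -0.0844, 0.0893]
eef_rot: [-0.403, 3.115, -0.003]
wrist_force: [1.9, -5.5, 4.0]
gripper_width: 0.0001
```

Call:
drive_tool(rows=[[0, 1, 0, 0, 0], [0, 2, 0, 0, 0], [0, 3, 0, 0, 0]])

```text
time_s: 5.88
tcp_pos: [0.5195, -0.0817, 0.0893]
eef_rot: [-0.403, 3.115, -0.003]
wrist_force: [1.9, -5.3, 4.1]
gripper_width: 0.0
```

```bash
python3 - <<'E'
from h import *
from cell import *
s=sensors.get_state();print(s['tcp_pos'],s['wrist_force'])
im=camera('wrist')[:,:,::-1];cv2.imwrite('pics/w5.png',im);cv2.imwrite('pics/w5b.png',cv2.resize(im,None,fx=1.4,fy=1.4))
E
```

```text
[ 0.51951375 -0.08169148  0.08930084] [ 1.92447762 -5.30805422  4.06159903]
```

View pics/w5b.png

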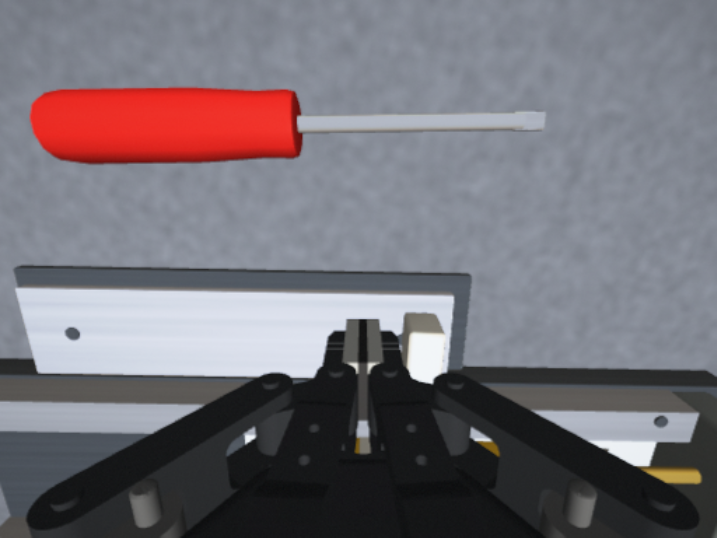

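Call:
drive_tool(rows=[[0, 1, 0, 0, 0], [0, 2, 0, 0, 0], [0, 2, 0, 0, 0]])

```text
time_s: 6.18
tcp_pos: [0.519, -0.0797, 0.0893]
eef_rot: [-0.403, 3.115, -0.002]
wrist_force: [2.6, -4.0, 2.4]
gripper_width: 0.0001
```

Call:
drive_tool(rows=[[0, 1, 0, 0, 0], [0, 2, 0, 0, 0], [0, 2, 0, 0, 0]])

```text
time_s: 6.43
tcp_pos: [0.5185, -0.0777, 0.0893]
eef_rot: [-0.403, 3.115, -0.002]
wrist_force: [2.9, -3.1, 3.9]
gripper_width: -0.0001
```

Call:
drive_tool(rows=[[0, 1, 0, 0, 0], [0, 2, 0, 0, 0], [0, 2, 0, 0, 0]])

```text
time_s: 6.68
tcp_pos: [0.518, -0.0758, 0.0893]
eef_rot: [-0.403, 3.115, -0.002]
wrist_force: [2.4, -3.8, 3.5]
gripper_width: 0.0
```

Call:
drive_tool(rows=[[0, 1, 0, 0, 0], [0, 2, 0, 0, 0], [0, 2, 0, 0, 0]])

```text
time_s: 6.93
tcp_pos: [0.5175, -0.074, 0.0893]
eef_rot: [-0.403, 3.114, -0.003]
wrist_force: [3.5, -6.2, 3.6]
gripper_width: 0.0
```

Call:
drive_tool(rows=[[0, 1, 0, 0, 0], [0, 1, 0, 0, 0]])

```text
time_s: 7.1
tcp_pos: [0.5174, -0.0738, 0.0894]
eef_rot: [-0.402, 3.114, -0.005]
wrist_force: [3.2, -8.6, 1.6]
gripper_width: -0.0001
```

Call:
drive_tool(rows=[[0, 1, 0, 0, 0], [0, 1, 0, 0, 0]])

```text
time_s: 7.27
tcp_pos: [0.5174, -0.0737, 0.0894]
eef_rot: [-0.401, 3.114, -0.008]
wrist_force: [5.6, -11.7, 1.5]
gripper_width: -0.0002
```

```bash
python3 - <<'E'
from h import *
from cell import *
im=camera('wrist')[:,:,::-1];cv2.imwrite('pics/w6.png',im);cv2.imwrite('pics/w6b.png',cv2.resize(im,None,fx=1.4,fy=1.4))
E
```

```text
(no output)
```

View pics/w6b.png

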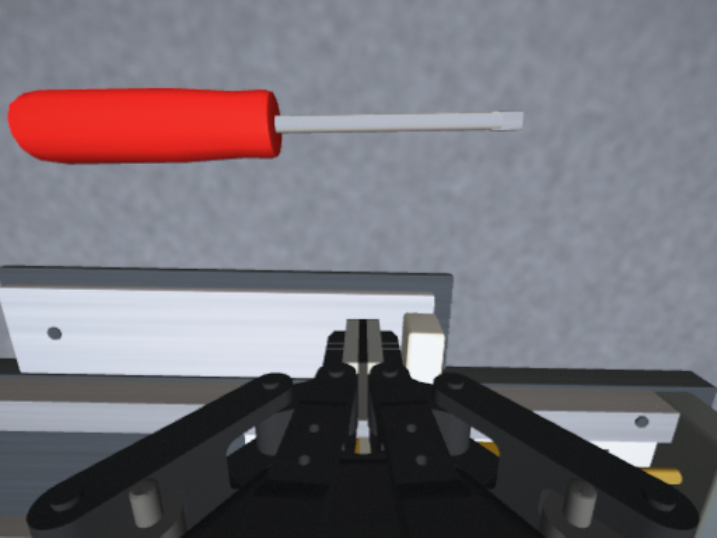

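The position has stopped advancing while the push force climbs to about 12 N, so the nose is at the end block. I'll back off from the tab first, then rise.

Call:
drive_tool(rows=[[0, -2, 0, 0, 0], [0, -5, 0, 0, 0], [0, -9, 0, 0, 0], [0, -12, 0, 0, 0], [0, -12, -5, 0, 0], [0, -12, -10, 0, 0], [0, -12, -20, 0, 0], [0, -12, -50, 0, 0], [0, -12, -90, 0, 0], [0, -12, -130, 0, 0]])

```text
time_s: 8.15
tcp_pos: [0.5188, -0.0832, 0.2195]
eef_rot: [0.402, -3.113, -0.001]
wrist_force: [1.2, -0.7, -0.4]
gripper_width: -0.0001
```

Call:
drive_tool(rows=[[60, -20, -40, 0, 0], [60, -20, -60, 0, 0], [60, -20, -60, 0, 0], [60, -20, -60, 0, 0], [60, -20, -60, 0, 0]])

```text
time_s: 8.57
tcp_pos: [0.4668, -0.118, 0.2791]
eef_rot: [-0.402, 3.115, -0.001]
wrist_force: [0.2, -0.2, 0.2]
gripper_width: 0.0001
```

```bash
python3 - <<'E'
from h import *
from cell import *
s=sensors.get_state();print(s['tcp_pos'],s['wrist_force'])
im=camera('wrist')[:,:,::-1];cv2.imwrite('pics/w7.png',im);cv2.imwrite('pics/w7b.png',cv2.resize(im,None,fx=1.56,fy=1.56,interpolation=cv2.INTER_CUBIC))
E
```

```text
[ 0.46675776 -0.11797465  0.27910683] [ 0.19432235 -0.19161977  0.17520763]
```

View pics/w7b.png

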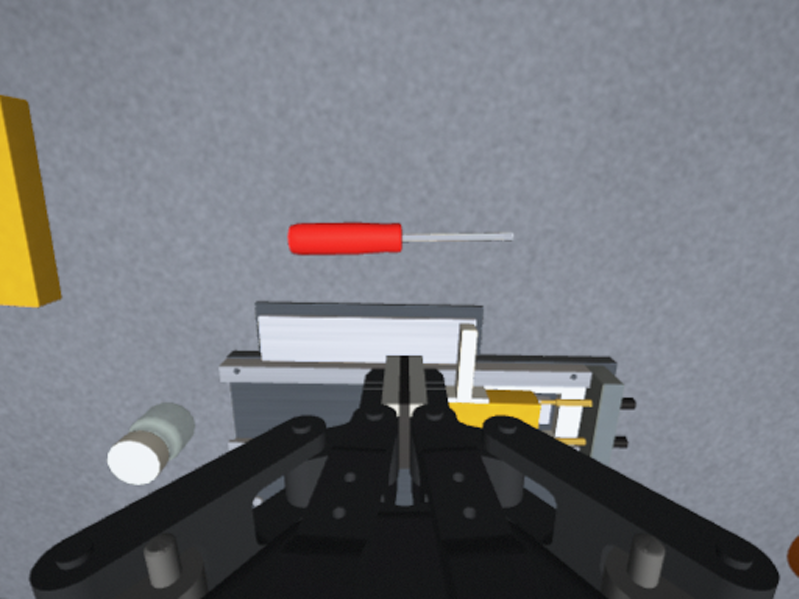

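The bar looks up again (screws hidden), and the nose bar at cols ~558-583 lies close to the end block at ~588. I'll check with a zoom.

```bash
python3 - <<'E'
from h import *
from cell import *
from scipy.spatial.transform import Rotation as R
a=cv2.imread('pics/w7.png')[225:300,275:410]
t=camera('top')[:,:,::-1][150:225,215:350];sc=camera('scene')[:,:,::-1][150:225,150:285]
cv2.imwrite('pics/z.png',np.vstack([np.hstack([cv2.resize(v,(390,217),interpolation=cv2.INTER_CUBIC) for v in (a,t)]),np.hstack([cv2.resize(sc,(390,217),interpolation=cv2.INTER_CUBIC)]*2)]))
s=sensors.get_state();M=R.from_rotvec(s['eef_rot']).as_matrix()
f=lambda n,uv,z:print(n,((ray('wrist',np.array(uv)/1.56,z)-s['tcp_pos'])@M*1000).round(1).tolist())
f('bar rear corners y -130, front +50',[[258,318],[480,320]],.027);f('tab rear (home: +34)',[[459,324]],.052);f('block face 150',[[591,372]],.031)
E
```

```text
bar rear corners y -130, front +50 [[-39.1, -118.7, 249.5], [-41.1, 62.8, 249.8]]
tab rear (home: +34) [[-35.3, 42.2, 224.8]]
block face 150 [[-86.1, 157.9, 245.9]]
```

View pics/z.png

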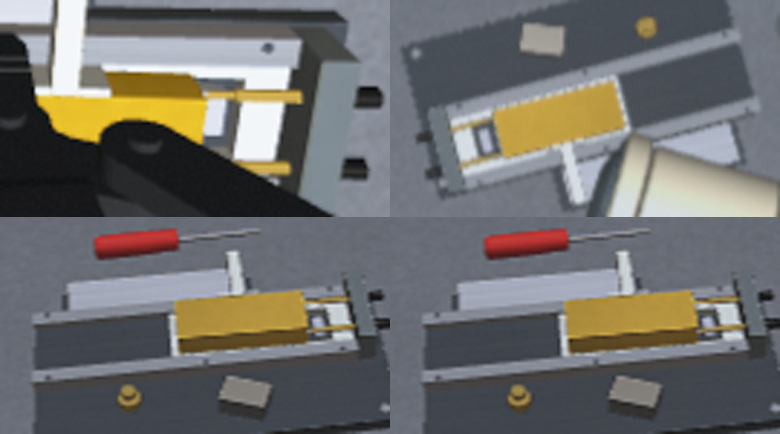

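Call:
drive_tool(rows=[[-100, 130, 0, 0, 0], [-100, 130, 0, 0, 0], [-100, 130, 0, 0, 0], [-100, 130, 0, 0, 0], [-100, 130, 0, 0, 0], [-100, 130, 0, 0, 0], [-100, 130, 0, 0, 0]])

```text
time_s: 9.3
tcp_pos: [0.5303, 0.0336, 0.2773]
eef_rot: [0.405, -3.112, 0.0]
wrist_force: [0.6, 0.4, -0.5]
gripper_width: 0.0002
```

```bash
python3 - <<'E'
from h import *
from cell import *
import pickle
s=sensors.get_state();pickle.dump((K('wrist'),s),open('w8.pkl','wb'));print(s['tcp_pos'])
im=camera('wrist')[:,:,::-1];cv2.imwrite('pics/w8.png',im);cv2.imwrite('pics/w8b.png',cv2.resize(im[110:270,130:400],None,fx=2.9,fy=2.9,interpolation=cv2.INTER_CUBIC))
E
```

```text
[0.53032328 0.03363239 0.2772956 ]
```

View pics/w8b.png

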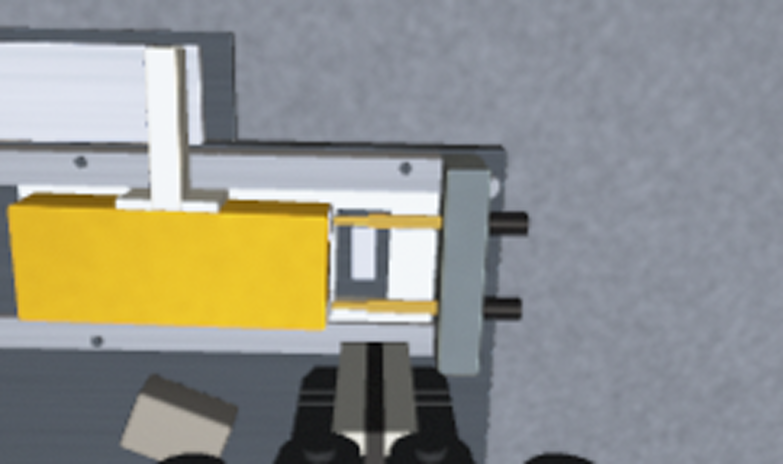

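The pin at columns 351-376 stands in the middle of the window (337-389). The nose reaches the end block with no gap (~438), and the arm is clear.

```bash
python3 -c "
from cell import robot;print(robot.finish_job())"
```

```text
the job is handed in; nothing more can be done
None
```

I've handed the job in: the carrier is home against the end block and the stop pin is up in its window. The hand-in reports no verdict, so this rests on my own checks.

I pressed the bar down about 11 mm with the closed fingertips. Holding it there, I pushed the tab about 78 mm until the arm stalled and the push force rose to about 12 N. I then backed off the tab, let the bar spring up and moved clear, at about 9.3 s of the 35 s allowed.

- **Last picture:** the nose is flush with the end block and the pin is centred in the window. The bar looks fully up, though I judged that from the picture and didn't measure it. The arm touches nothing.
- **Bystanders:** the screwdriver, thumb nut and spare block look unmoved in the last pictures. I never went near the others, and I did not measure any of them.
- **One check disagreed:** an earlier, oblique picture put the carrier at about 57 mm ± 3 mm, against 60 mm expected. The closer picture from above and the stall at the end block both point to home.

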